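Unlock the screw-down dispenser pump and prime it

ROBOT

A 6-joint arm with a two-finger parallel gripper is mounted at the origin on a cart in front of the work surface, level with it; the furniture and walls round the work are solid. World frame = base frame: x ahead of the robot, y to its left, z up, the work surface at z = 0. Lengths are in m, angles in rad, forces in N, time in s.
With the tool pointing down it reaches from about 0.3 to 0.875 m from the base axis. Payload 6.4 kg.
Tool frame: the origin (TCP) lies on the centre line of the jaws, within the pads' length; the fingertips stand ctrl.tip_extent ahead of it and the grasp point (between the pads) lies 8 mm behind it (ctrl.tip_extent is the distance from the TCP to the fingertips, in m); z points along the fingers, y is the line along which they close (so a half turn about z gives the same grasp; the last joint's range is limited). The gripper opens to 85 mm and grips with 20 to 120 N. Pads are 22 mm wide; open, the fingers measure 114 mm over their backs; the gripper's body (76 mm by 85 mm) begins 54 mm behind the grasp point. The pads swing forward as they close: fully open they stand 13 mm farther back than shut.
Start: joints at [-1.352, 0.181, 1.607, -0, 1.354, -0.206], TCP at [0.237, -0.524, 0.242] pointing down, gripper open.
Joint ranges: [-2.99, 2.99], [-0.89, 2.07], [0.3, 2.58], [-1.14, 4.28], [0, 2.63], [-3.12, 3.12]. Speed limits (rad/s): [2.57, 2.57, 3.01, 3.14, 3.14, 3.14].

INTERFACE

Orientations are given as a unit quaternion [w, x, y, z].
In Python, from bench import ctrl gives the robot as it stands.
- The arm moves only by the shell command python3 -m handwheel 'ROWS'. ROWS is JSON, a list of rows, each a list of 7 numbers: the turn, a rotation vector about the tool's x, y, z as a fraction of full scale, then the shift along the tool's x, y, z as a fraction of full scale, then the opening, from 0 (shut) to 1 (fully open). In form: [[rx, ry, rz, x, y, z, jaw], ...]. A call has exactly 8 rows; each row shifts and turns the commanded pose from where the row before left it, along the tool's axes as they then stand; what a row does not reach is not made up. Full scale, the value 1, is 300 mm for a shift and pi rad for a turn. A row lasts 1/10 s, in which the tool goes at most 50 mm and 8.59 degrees, less where a joint would pass 70% of its speed; a pose out of reach is approached as far as the arm can. A call with a number of a shift or a turn outside -1 to 1 is refused whole. A call with a gripper value outside its range is refused whole. The fingers move at their own pace and stop on an object; the grip force is fixed at half the most. Time passes only in rows, so rows that do not move let the fingers close, or fill a call up. It gives the time, the measured TCP pose, the force, the opening and the grip force at its end, in the units of the state.
- ctrl.get_obs(): the state, without advancing time (a new reading comes with each control period).
- ctrl.camera(name): name is "scene" or "top" or "wrist"; returns the picture (480x640x3 uint8, blue, green, red); there is no depth.
- ctrl.camera_model(name): a dict with "camera_matrix" (3x3 intrinsics, pixels), "cam_to_world" (4x4, takes a point from camera to world coordinates). Camera axes: x right, y up, looking along -z (the intrinsics and any distortion apply to the point x, -y, -z); pixel columns grow to the right and rows downward; lengths in m; the calibration is good to about 2 mm. The wrist camera is an equidistant fisheye: a pixel r from the principal point sees the ray r / f radians off the axis. A picture is of the moment at which its call begins: read the wrist's pose just before it. camera_model takes no time and is no camera call; for the wrist camera it gives the pose at the moment of the call.
- ctrl.hand_in(): hands the job in; it is judged then, once.
The state is a dict: "time_s": time; "q": joint angles; "dq": joint speeds; "joint_efforts": joint torques, N m; "eef_pos": TCP position; "eef_rot": TCP orientation; "wrist_force": force on the tool from outside, world axes, zero at the start; "torque": the same for the moment, N m; "opening": opening from 0.0 (shut) to 1.0 (fully open); "grasp_force": force on a finger pad.
Only numpy, scipy, OpenCV 4.12 (cv2) and the standard library are available. Lean on these libraries where they do the work, as an engineer would, in place of code of your own. Each camera call takes 0.05 s, during which the arm holds its last target. There are 200 camera calls.

TASK

The dispenser pump on the blue mat is still locked, its black head screwed down tight, and nobody knows whether its thread is right- or left-handed: feel which way it gives, unscrew the head until it turns no further, and let go so that it springs up. Then press the head straight down to its stop and let it come back up. Leave the identical pump off the mat screwed down, and do not shove the other things about.

Things in the scene. Friction and masses are not known exactly. Their poses are not given: they have to be found in the camera images.
- mat: Blue square mat, 170 x 170 x 2 mm, lying fixed on the worktop; origin at its centre on its underside. The pump to be used stands centred on it.
- pump_1: One of two bench pumps that look alike: white bottle (86 mm diameter) on a steel foot (112 mm) fixed to the worktop, grey ribbed collar (49 mm, top 144 mm up), black head. One stands centred on the blue mat, the other on bare worktop; which one changes, as does its yaw. Origin: on its upright axis at worktop height. One has a right-hand, one a left-hand thread; nothing shows which.
- pump_1_head_top (a point): Centre of the head's flat top, on the turning axis: 190 mm up when screwed down, 202 mm when fully unscrewed and sprung up. The black head is a bar 24 mm thick (along the point's y), 34 mm tall, 70 mm long (x from -30 to +40 mm), with a spout bent down at +x (to +50 mm) and under it a round skirt, 42 mm diameter, 12 mm tall. The point turns with the head; z up.
- pump_1_turn (a joint): Head's turn on its thread, rad, positive anticlockwise from above. 0 = tight, as at the start: a hard stop blocks tightening. Loosening (anticlockwise on a right-hand thread, clockwise and so negative on a left-hand one) it turns against 0.15 N m of friction for 1.25 rad to a second hard stop, climbing 12 mm in all. Which way loosens must be felt.
- pump_1_plunger (a joint): How far the head is pressed down on its spring, m, 0 = sprung up. It can be pressed only as far as it has climbed on the thread, where it lands on the collar: 0 when tight, 12 mm when fully unscrewed. Spring about 4 N at first, 7 N at the stop; returns the head when let go. A head held at one height while being unscrewed stays down on the spring and pops up on release.
- pump_2: One of two bench pumps that look alike: white bottle (86 mm diameter) on a steel foot (112 mm) fixed to the worktop, grey ribbed collar (49 mm, top 144 mm up), black head. One stands centred on the blue mat, the other on bare worktop; which one changes, as does its yaw. Origin: on its upright axis at worktop height. One has a right-hand, one a left-hand thread; nothing shows which.
- pump_2_head_top (a point): Centre of the head's flat top, on the turning axis: 190 mm up when screwed down, 202 mm when fully unscrewed and sprung up. The black head is a bar 24 mm thick (along the point's y), 34 mm tall, 70 mm long (x from -30 to +40 mm), with a spout bent down at +x (to +50 mm) and under it a round skirt, 42 mm diameter, 12 mm tall. The point turns with the head; z up.
- pump_2_turn (a joint): Head's turn on its thread, rad, positive anticlockwise from above. 0 = tight, as at the start: a hard stop blocks tightening. Loosening (anticlockwise on a right-hand thread, clockwise and so negative on a left-hand one) it turns against 0.15 N m of friction for 1.25 rad to a second hard stop, climbing 12 mm in all. Which way loosens must be felt.
- pump_2_plunger (a joint): How far the head is pressed down on its spring, m, 0 = sprung up. It can be pressed only as far as it has climbed on the thread, where it lands on the collar: 0 when tight, 12 mm when fully unscrewed. Spring about 4 N at first, 7 N at the stop; returns the head when let go. A head held at one height while being unscrewed stays down on the spring and pops up on release.
- wash_bottle: White squeeze bottle with red cap and bent nozzle, 183 mm tall, 62 mm body; a loose bystander. Origin on its underside.
- mug: White mug with a leaf pattern, 95 mm tall, 92 mm body, handle on one side; a loose bystander. Origin on its underside.
- objective: Black spare objective lens, 60 mm in diameter, 48 mm tall, with a yellow ring; a loose bystander. Origin on its underside.
- slide_box: Blue slide box, 91 x 118 x 35 mm; a loose bystander. Origin on its underside.
- tape: Roll of brown tape, 96 mm diameter, 48 mm tall; a loose bystander. Origin on its underside.
- notebook: Black notebook, 210 x 153 x 16 mm; a loose bystander. Origin on its underside.

How it is judged:
By the outcome, as a careful person would: the job done as asked, in the order asked, and still so for the second after the job is handed in, with the robot touching nothing.
It also fails if it takes over 53 s, if anything falls off the work surface, if the arm or the gripper's body presses on something with over 40 N, if the wrist force passes 120 N, or if a joint passes its speed limit or range.

## Working session

There is one attempt and no reset: what is moved stays moved. The work goes in short steps, Python scripts to look and compute and a shell command to move; the robot and the scene stay as the last step left them, time stands still between calls to the robot, and variables do not carry over. Pictures are saved under pics/ and viewed, at most 10 in all, crops included, and the job is handed in when it is done.

```bash
ls; mkdir -p pics; python3 - <<'E'
from bench import ctrl
import cv2,numpy as np
np.set_printoptions(precision=4,suppress=True)
o=ctrl.get_obs();print(o,ctrl.tip_extent)
for n in("scene","top"):
    cv2.imwrite(f"pics/{n}0.png",ctrl.camera(n));m=ctrl.camera_model(n);print(n,m)
E
```

```text
pics
{'time_s': 0.0, 'q': array([-1.3523,  0.1815,  1.608 , -0.    ,  1.3538, -0.2063]), 'dq': array([ 0.0015,  0.0003, -0.0006,  0.0002,  0.0005, -0.0006]), 'joint_efforts': array([  0.0002, -44.487 , -35.1338,  -0.0002,   0.0089,   0.    ]), 'eef_pos': array([ 0.2369, -0.5234,  0.2414]), 'eef_rot': array([-0.0009,  0.9775,  0.2108, -0.    ]), 'wrist_force': array([-1.1709, -0.697 , -0.2128]), 'torque': array([-0.0153,  0.0012,  0.0393]), 'grasp_force': 0.0, 'opening': 1.0011745987924108} 0.011
scene {'camera_matrix': array([[535.067 ,   0.    , 304.4971],
       [  0.    , 535.067 , 241.9721],
       [  0.    ,   0.    ,   1.    ]]), 'cam_to_world': array([[ 0.4537,  0.4642, -0.7607, -0.6522],
       [-0.8911,  0.2404, -0.3848, -0.4301],
       [ 0.0042,  0.8525,  0.5227,  0.9017],
       [ 0.    ,  0.    ,  0.    ,  1.    ]])}
top {'camera_matrix': array([[564.1746,   0.    , 312.8609],
       [  0.    , 564.1746, 236.7846],
       [  0.    ,   0.    ,   1.    ]]), 'cam_to_world': array([[ 0.0669,  0.9749, -0.2124,  0.178 ],
       [-0.9977,  0.0668, -0.0078,  0.1067],
       [ 0.0066,  0.2124,  0.9772,  1.5494],
       [ 0.    ,  0.    ,  0.    ,  1.    ]])}
```

View pics/scene0.png

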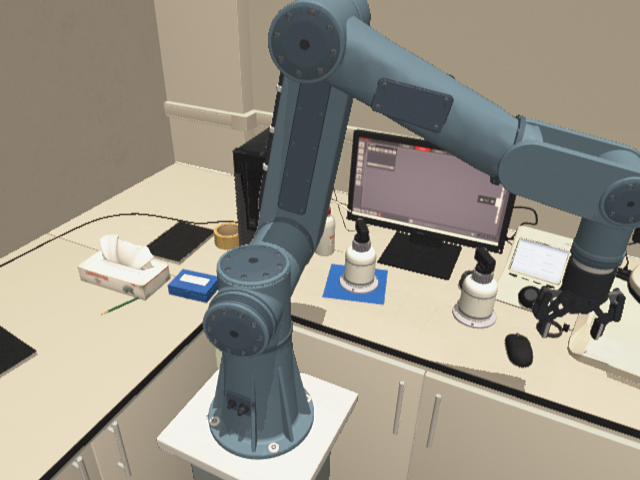

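View pics/top0.png

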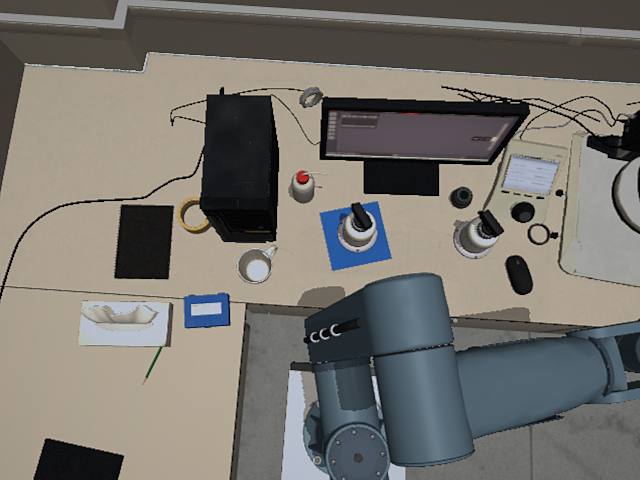

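The scene picture shows the matted pump at about (359,265). In the top picture the mat is centred near (355,235) and its black head is at about (360,215). The other pump is at (478,235).

```bash
cat > h.py <<'E'
import cv2,numpy as np
from bench import ctrl
np.set_printoptions(precision=4,suppress=True)
def ray(n,uv,z):
    m=ctrl.camera_model(n);K=m["camera_matrix"];T=m["cam_to_world"]
    uv=np.atleast_2d(uv).astype(float)
    d=np.c_[(uv[:,0]-K[0,2])/K[0,0],-(uv[:,1]-K[1,2])/K[1,1],-np.ones(len(uv))]@T[:3,:3].T
    return T[:3,3]+d*((z-T[2,3])/d[:,2])[:,None]
E
python3 - <<'E'
from h import *
im=cv2.imread("pics/top0.png")
hsv=cv2.cvtColor(im,cv2.COLOR_BGR2HSV)
b=cv2.inRange(hsv,(100,120,60),(130,255,255));b[:, :300]=0;b[:,420:]=0;b[:190]=0;b[280:]=0
c=max(cv2.findContours(b,0,2)[0],key=cv2.contourArea)
p=ray("top",cv2.convexHull(c)[:,0],0.002)[:,:2]
print("mat",cv2.minAreaRect((p*1000).astype(np.float32)))
k=(im.max(2)<70).astype(np.uint8)
for x0,x1,y0,y1 in((335,390,195,250),(465,515,200,250)):
    m=np.zeros_like(k);m[y0:y1,x0:x1]=k[y0:y1,x0:x1]
    c=max(cv2.findContours(m,0,2)[0],key=cv2.contourArea)
    print(c.reshape(-1,2).min(0),c.reshape(-1,2).max(0))
    print("head",cv2.minAreaRect((ray("top",c[:,0],0.185)[:,:2]*1000).astype(np.float32)))
s=im[185:285,305:405];cv2.imwrite("pics/c.png",cv2.resize(np.hstack([s,cv2.imread("pics/scene0.png")[205:305,310:410]]),None,fx=4,fy=4,interpolation=2))
E
```

```text
mat ((527.0244140625, 1.5706710815429688), (167.50364685058594, 167.90196228027344), 15.847765922546387)
[351 203] [371 231]
head ((533.5243530273438, 0.8335399627685547), (72.5331802368164, 47.697383880615234), 5.778105735778809)
[477 210] [503 238]
head ((534.2276611328125, -309.6702880859375), (75.2950439453125, 58.664695739746094), 37.314144134521484)
```

View pics/c.png

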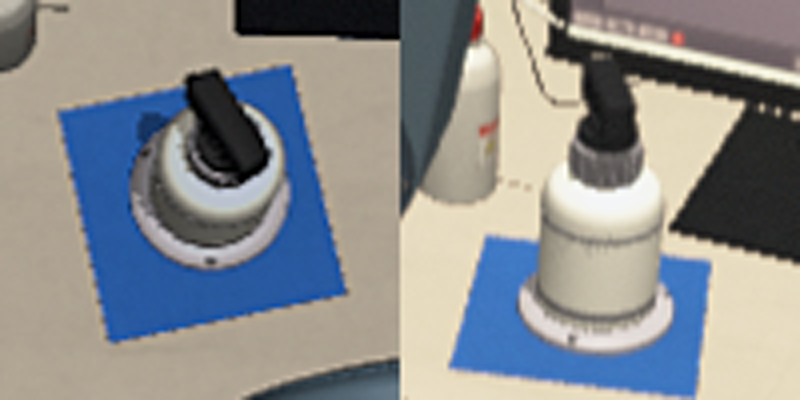

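The enlarged crop shows the spout pointing up and left, from about (255,165) to (205,75), so the head's yaw is roughly 30°. The mat centre is (0.527, 0.002). I'll raise the tool, move over the pump and refine with the wrist camera.

```bash
python3 -m handwheel '[[0,0,0,0,0,-0.14,1],[0,0,0,0,0,-0.13,1],[0,0,0,0.128,-0.0957,0,1],[0,0,0,0.128,-0.0957,0,1],[0,0,0,0.128,-0.0957,0,1],[0,0,0,0.128,-0.0957,0,1],[0,0,0,0.128,-0.0957,0,1],[0,0,0,0.128,-0.0957,0,1]]'
python3 -m handwheel '[[0,0,0,0.128,-0.0957,0,1],[0,0,0,0.128,-0.0957,0,1],[0,0,0,0.128,-0.0957,0,1],[0,0,0,0.128,-0.0957,0,1],[0,0,0,0.128,-0.0957,0,1],[0,0,0,0.128,-0.0957,0,1],[0,0,0,0.064,-0.048,0,1],[0,0,0,0,0,0,1]]'
python3 - <<'E'
from h import *
m=ctrl.camera_model("wrist");o=ctrl.get_obs();im=ctrl.camera("wrist")
cv2.imwrite("pics/w1.png",im);np.savez("w1.npz",K=m["camera_matrix"],T=m["cam_to_world"])
print(m,o["eef_pos"],o["eef_rot"],o["q"],o["time_s"],o["torque"])
E
```

```text
time_s: 0.9
eef_pos: [0.3763, -0.27, 0.323]
eef_rot: [-0.0, 0.978, 0.211, -0.0]
wrist_force: [1.3, -0.3, -0.8]
opening: 1.001
grasp_force: 0.0
time_s: 1.7
eef_pos: [0.527, 0.0039, 0.3226]
eef_rot: [-0.001, 0.977, 0.213, -0.0]
wrist_force: [-0.8, -0.9, -0.1]
opening: 0.999
grasp_force: 0.0
{'camera_matrix': array([[371.6483,   0.    , 316.1796],
       [  0.    , 371.6483, 233.8359],
       [  0.    ,   0.    ,   1.    ]]), 'cam_to_world': array([[ 0.4163,  0.8663,  0.2759,  0.5967],
       [-0.9092,  0.3973,  0.1243,  0.0345],
       [-0.0019, -0.3026,  0.9531,  0.4564],
       [ 0.    ,  0.    ,  0.    ,  1.    ]])} [0.527  0.0039 0.3226] [-0.0006  0.9771  0.213  -0.0003] [-0.2185  0.0151  1.6252  0.0008  1.5024  0.923 ] 1.7 [-0.0294 -0.0163  0.0216]
```

View pics/w1.png

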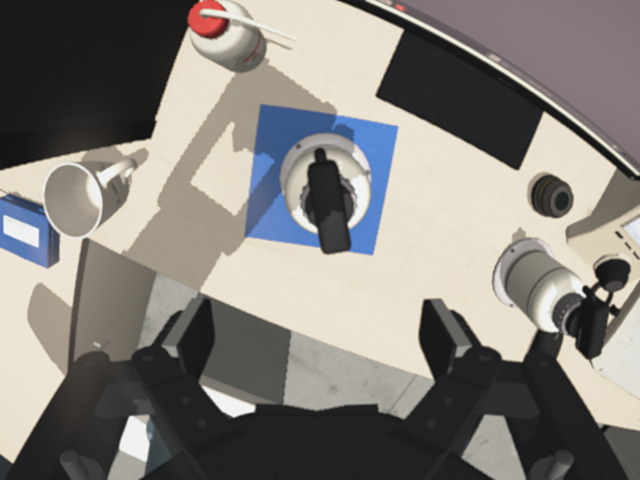

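The wrist view shows the head running from the spout at (320,155) to the tail at (335,250), with its long edges running from about (311,168) to (321,252) and from (336,165) to (349,248). I'll fit the yaw from these.

```bash
cat >> h.py <<'E'
def fish(K,T,uv,z):
    uv=np.atleast_2d(uv).astype(float)
    a=(uv[:,0]-K[0,2])/K[0,0];b=(uv[:,1]-K[1,2])/K[1,1];r=np.hypot(a,b)+1e-9
    d=np.c_[np.sin(r)*a/r,-np.sin(r)*b/r,-np.cos(r)]@T[:3,:3].T
    return T[:3,3]+d*((z-T[2,3])/d[:,2])[:,None]
E
python3 - <<'E'
from h import *
f=np.load("w1.npz");K,T=f["K"],f["T"]
im=cv2.imread("pics/w1.png")
k=(im.max(2)<60).astype(np.uint8);m=np.zeros_like(k);m[140:265,295:365]=k[140:265,295:365]
for v in range(150,260,8):
    u=np.flatnonzero(m[v]);
    if len(u): print(v,u.min(),u.max(),fish(K,T,[[u.min(),v],[u.max(),v]],0.19)[:,:2].ravel())
E
python3 - <<'E'
import cv2
im=cv2.imread("pics/w1.png")[130:270,260:400]
cv2.imwrite("pics/w1c.png",cv2.resize(cv2.convertScaleAbs(im,alpha=2.5,beta=10),None,fx=4,fy=4,interpolation=2))
E
```

```text
150 316 323 [0.5766 0.0259 0.5787 0.0214]
158 316 325 [0.5713 0.0235 0.574  0.0177]
166 309 336 [0.564  0.0257 0.5721 0.008 ]
174 308 338 [0.5583 0.0239 0.5674 0.0042]
182 309 339 [0.5533 0.0208 0.5624 0.0011]
190 310 347 [ 0.5482  0.0177  0.5595 -0.0068]
198 306 344 [ 0.5415  0.0179  0.5532 -0.0074]
206 306 345 [ 0.536   0.0155  0.548  -0.0107]
214 308 346 [ 0.5311  0.0116  0.5429 -0.014 ]
222 314 346 [ 0.5273  0.005   0.5373 -0.0167]
230 319 347 [ 0.5232 -0.001   0.532  -0.0201]
238 320 348 [ 0.5178 -0.0043  0.5266 -0.0236]
246 322 348 [ 0.5126 -0.0084  0.5209 -0.0264]
```

View pics/w1c.png

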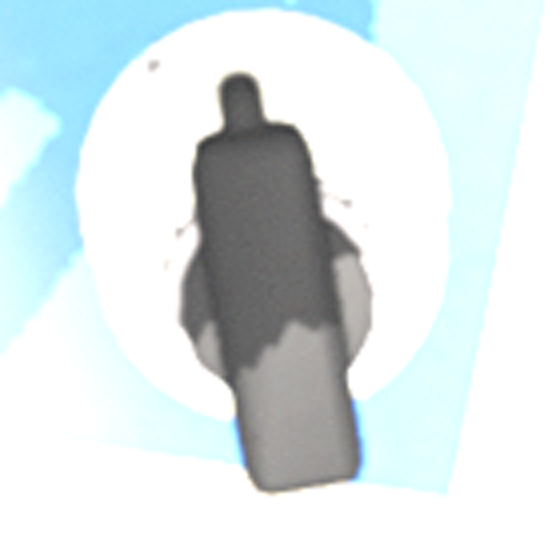

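The contrast-stretched crop shows a clean bar with yaw of about 33.7°, spout stub at crop (240,80) and tail at (300,485). The axis comes out about 10 mm from the mat centre, so I'll check the mat in the wrist view and the head in the scene and top views.

```bash
python3 - <<'E'
from h import *
f=np.load("w1.npz");K,T=f["K"],f["T"]
im=cv2.imread("pics/w1.png");hsv=cv2.cvtColor(im,cv2.COLOR_BGR2HSV)
b=cv2.inRange(hsv,(100,120,40),(130,255,255));b[:,:235]=0;b[270:]=0;b[:90]=0;b[:,410:]=0
c=max(cv2.findContours(b,0,2)[0],key=cv2.contourArea)
p=fish(K,T,cv2.convexHull(c)[:,0],0.002)[:,:2]
print("mat wrist",cv2.minAreaRect((p*1000).astype(np.float32)))
print("tail/front mid wrist",fish(K,T,[[335,252],[322.5,161]],0.19))
# top: tail top corners and edges from the crop
px=np.array([[240,178],[268,150],[186,75],[219,70]])/4+[305,185]
print("top head corners",ray("top",px,0.19))
# foot ellipse centre in top crop ~(210,195) at z~.008; foot in scene
print("foot",ray("top",np.array([[210,195]])/4+[305,185],0.01))
# collar top rim/bottle: white blob in top
s=cv2.imread("pics/scene0.png");k=(s.max(2)<75).astype(np.uint8);m=np.zeros_like(k);m[215:243,340:375]=k[215:243,340:375]
for v in range(216,243,3):
    u=np.flatnonzero(m[v]);print(v,u.min() if len(u) else 0,u.max() if len(u) else 0)
# project axis candidates into views
def proj(n,P):
    M=ctrl.camera_model(n);q=np.linalg.inv(M["cam_to_world"])@np.r_[P,1];K=M["camera_matrix"]
    return [K[0,0]*q[0]/-q[2]+K[0,2],K[1,1]*-q[1]/-q[2]+K[1,2]]
for a in((.527,.0016),(.538,-.003)):
  for z in(0,.144,.19):print(a,z,np.array(proj("scene",[*a,z])),np.array(proj("top",[*a,z])))
E
```

```text
mat wrist ((528.5460205078125, 0.5194473266601562), (167.37612915039062, 167.52232360839844), 15.791217803955078)
tail/front mid wrist [[ 0.5124 -0.0195  0.19  ]
 [ 0.5713  0.0184  0.19  ]]
top head corners [[ 0.5007 -0.0099  0.19  ]
 [ 0.5197 -0.0264  0.19  ]
 [ 0.5643  0.0269  0.19  ]
 [ 0.569   0.0065  0.19  ]]
foot [[ 0.5298 -0.0049  0.01  ]]
216 347 359
219 349 373
222 356 374
225 356 365
228 356 366
231 357 367
234 357 367
237 355 368
240 355 368
(0.527, 0.0016) 0 [355.5859 282.9883] [354.8351 235.3345]
(0.527, 0.0016) 0.144 [358.4439 240.0899] [359.2861 223.2624]
(0.527, 0.0016) 0.19 [359.4201 225.4379] [360.8963 218.8952]
(0.538, -0.003) 0 [358.5234 281.4238] [356.6645 231.6395]
(0.538, -0.003) 0.144 [361.5193 238.6381] [361.286  219.2277]
(0.538, -0.003) 0.19 [362.5423 224.0289] [362.9576 214.7385]
```

All views agree that the pump axis is at about (0.5375, -0.003) with yaw 33.5°, roughly 10 mm off the mat centre. The scene collar column at 361 confirms this. Next: align, descend, close the jaws.

```bash
python3 -m handwheel '[[0,0,-0.025,0,0,0,1],[0,0,-0.025,0,0,0,1],[0,0,0,0.016,0.039,0,1],[0,0,0,0,0,0.13,1],[0,0,0,0,0,0.13,1],[0,0,0,0,0,0.13,1],[0,0,0,0,0,0.11,1],[0,0,0,0,0,0,1]]'
python3 - <<'E'
from h import *
o=ctrl.get_obs();print(o["eef_pos"],o["eef_rot"],o["wrist_force"],o["torque"])
cv2.imwrite("pics/w2.png",ctrl.camera("wrist")[100:])
E
```

```text
time_s: 2.55
eef_pos: [0.5335, -0.0069, 0.1682]
eef_rot: [-0.002, 0.958, 0.285, -0.004]
wrist_force: [-0.6, -1.1, -0.1]
opening: 1.003
grasp_force: 0.0
[ 0.5335 -0.0069  0.1682] [-0.0023  0.9585  0.2852 -0.0044] [-0.6341 -1.08   -0.0593] [-0.0153  0.042   0.0227]
```

View pics/w2.png

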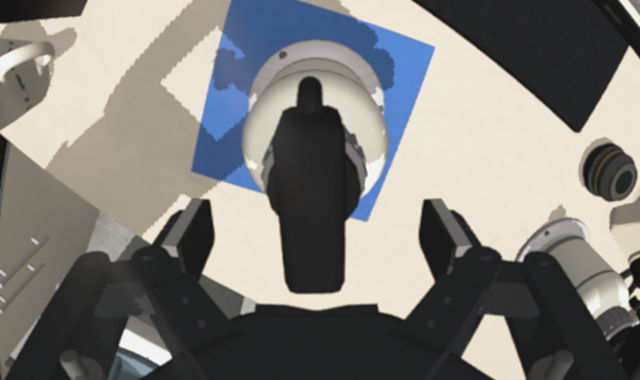

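The head sits centrally between the pads, at column 315 against a pad midpoint of 316. I'll nudge 5 mm along the bar, raise slightly and close.

```bash
python3 -m handwheel '[[0,0,0,0.017,0,-0.01,1],[0,0,0,0,0,0,1],[0,0,0,0,0,0,0],[0,0,0,0,0,0,0],[0,0,0,0,0,0,0],[0,0,0,0,0,0,0],[0,0,0,0,0,0,0],[0,0,0,0,0,0,0]]'
python3 - <<'E'
from h import *
o=ctrl.get_obs();print(o["eef_pos"],o["eef_rot"],o["wrist_force"],o["torque"],o["q"],o["grasp_force"])
E
```

```text
time_s: 3.4
eef_pos: [0.54, -0.0017, 0.1767]
eef_rot: [-0.002, 0.958, 0.287, -0.001]
wrist_force: [-5.4, 7.9, 7.6]
opening: 0.271
grasp_force: 58.9
[ 0.54   -0.0017  0.1767] [-0.0017  0.9578  0.2873 -0.0008] [-5.3695  7.8898  7.6053] [0.9788 0.9767 0.1836] [-0.2243  0.174   1.7548  0.0023  1.2158  0.7629] 58.906331062316895
```

Gripped, with an opening of 23 mm. Now a gentle feel anticlockwise of about 4°.

```bash
python3 -m handwheel '[[0,0,-0.006,0,0,0,0],[0,0,-0.006,0,0,0,0],[0,0,-0.006,0,0,0,0],[0,0,-0.006,0,0,0,0],[0,0,0,0,0,0,0],[0,0,0,0,0,0,0],[0,0,0,0,0,0,0],[0,0,0,0,0,0,0]]'
python3 - <<'E'
from h import *
o=ctrl.get_obs();r=o["eef_rot"];print(o["eef_pos"],r,np.degrees(2*np.arctan2(r[2],r[1])),o["wrist_force"],o["torque"],o["q"],o["joint_efforts"])
E
```

```text
time_s: 4.2
eef_pos: [0.5399, -0.0015, 0.1767]
eef_rot: [-0.002, 0.946, 0.323, -0.001]
wrist_force: [-6.9, 6.9, 8.5]
opening: 0.269
grasp_force: 58.6
[ 0.5399 -0.0015  0.1767] [-0.002   0.9464  0.3229 -0.0007] 37.67542071421052 [-6.9463  6.8827  8.5029] [ 1.1692  1.0012 -0.198 ] [-0.2242  0.1739  1.7549  0.0027  1.2161  0.6881] [ -3.6949 -38.5339 -33.5069  -1.6739  -2.3703  -0.1875]
```

The torque is only about 0.2 N m over 4.3°, which matches thread friction. I'll continue anticlockwise and watch it.

```bash
python3 -m handwheel '[[0,0,-0.012,0,0,0,0],[0,0,-0.012,0,0,0,0],[0,0,-0.012,0,0,0,0],[0,0,-0.012,0,0,0,0],[0,0,-0.012,0,0,0,0],[0,0,-0.012,0,0,0,0],[0,0,0,0,0,0,0],[0,0,0,0,0,0,0]]'
python3 - <<'E'
from h import *
o=ctrl.get_obs();r=o["eef_rot"];print(o["eef_pos"],np.degrees(2*np.arctan2(r[2],r[1])),o["wrist_force"],o["torque"])
cv2.imwrite("pics/w3.png",ctrl.camera("wrist")[100:])
E
```

```text
time_s: 5.0
eef_pos: [0.5395, -0.001, 0.1768]
eef_rot: [-0.003, 0.904, 0.428, -0.001]
wrist_force: [-8.9, 9.2, 11.1]
opening: 0.268
grasp_force: 59.0
[ 0.5395 -0.001   0.1768] 50.649765336919025 [-8.8768  9.1508 11.0854] [ 1.5069  1.3447 -0.1568]
```

View pics/w3.png

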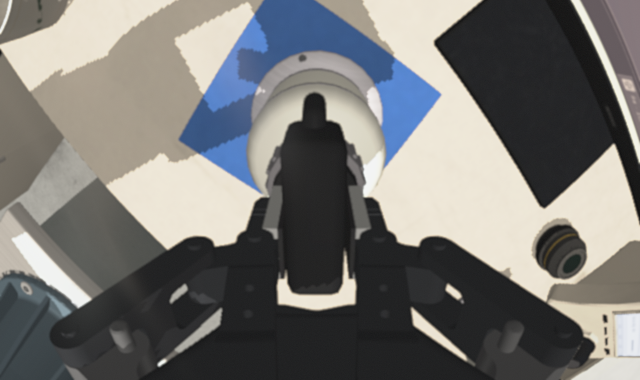

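The head follows the gripper and the torque stays at 0.16 N m, so the thread is right-hand and loosens anticlockwise. About 54° remain.

```bash
python3 -m handwheel '[[0,0,-0.027,0,0,0,0],[0,0,-0.027,0,0,0,0],[0,0,-0.027,0,0,0,0],[0,0,-0.027,0,0,0,0],[0,0,-0.027,0,0,0,0],[0,0,-0.027,0,0,0,0],[0,0,-0.027,0,0,0,0],[0,0,0,0,0,0,0]]'
python3 - <<'E'
from h import *
o=ctrl.get_obs();r=o["eef_rot"];print(o["eef_pos"],np.degrees(2*np.arctan2(r[2],r[1])),o["wrist_force"],o["torque"])
E
```

```text
time_s: 5.85
eef_pos: [0.538, -0.0001, 0.1768]
eef_rot: [-0.005, 0.738, 0.674, -0.001]
wrist_force: [-15.0, 12.8, 16.4]
opening: 0.268
grasp_force: 59.9
[ 0.538  -0.0001  0.1768] 84.81664266678617 [-14.9863  12.846   16.4103] [ 2.0171  2.5004 -0.0584]
```

```bash
python3 -m handwheel '[[0,0,-0.025,0,0,0,0],[0,0,-0.025,0,0,0,0],[0,0,-0.025,0,0,0,0],[0,0,-0.025,0,0,0,0],[0,0,-0.012,0,0,0,0],[0,0,-0.012,0,0,0,0],[0,0,0,0,0,0,0],[0,0,0,0,0,0,0]]'
python3 - <<'E'
from h import *
o=ctrl.get_obs();r=o["eef_rot"];print(o["eef_pos"],np.degrees(2*np.arctan2(r[2],r[1])),o["wrist_force"],o["torque"])
E
```

```text
time_s: 6.65
eef_pos: [0.5368, -0.0002, 0.1768]
eef_rot: [-0.006, 0.595, 0.804, -0.001]
wrist_force: [-20.5, 11.7, 20.7]
opening: 0.272
grasp_force: 60.3
[ 0.5368 -0.0002  0.1768] 106.98887119950528 [-20.5223  11.6538  20.6527] [ 1.951   3.4107 -0.3759]
```

The torque jumps at about 106°, which is the expected 105° stop. I'll press a little further to confirm, then release.

```bash
python3 -m handwheel '[[0,0,-0.01,0,0,0,0],[0,0,-0.01,0,0,0,0],[0,0,0,0,0,0,0],[0,0,0,0,0,0,0],[0,0,0,0,0,0,0],[0,0,0,0,0,0,0],[0,0,0,0,0,0,0],[0,0,0,0,0,0,0]]'
python3 - <<'E'
from h import *
o=ctrl.get_obs();r=o["eef_rot"];print(o["eef_pos"],np.degrees(2*np.arctan2(r[2],r[1])),o["wrist_force"],o["torque"])
E
python3 -m handwheel '[[0,0,0.01,0,0,0,0],[0,0,0,0,0,0,1],[0,0,0,0,0,0,1],[0,0,0,0,0,0,1],[0,0,0,0,0,0,1],[0,0,0,0,0,0,1],[0,0,0,0,0,0,1],[0,0,0,0,0,0,1]]'
python3 - <<'E'
from h import *
o=ctrl.get_obs();r=o["eef_rot"];print(o["eef_pos"],r,np.degrees(2*np.arctan2(r[2],r[1])),o["wrist_force"],o["torque"])
cv2.imwrite("pics/w4.png",ctrl.camera("wrist")[100:])
E
```

```text
time_s: 7.45
eef_pos: [0.5366, -0.0, 0.1767]
eef_rot: [-0.006, 0.57, 0.822, -0.0]
wrist_force: [-21.7, 12.5, 22.0]
opening: 0.267
grasp_force: 60.8
[ 0.5366 -0.      0.1767] 110.49333396205591 [-21.6873  12.4783  22.0349] [ 1.9847  3.6145 -1.13  ]
time_s: 8.25
eef_pos: [0.5411, -0.0035, 0.1761]
eef_rot: [-0.0, 0.582, 0.813, -0.0]
wrist_force: [0.2, -1.1, -0.1]
opening: 0.999
grasp_force: 0.0
[ 0.5411 -0.0035  0.1761] [-0.0001  0.5825  0.8129 -0.0001] 108.75300023405613 [ 0.1658 -1.1122 -0.1071] [-0.0142  0.0209 -0.0917]
```

View pics/w4.png

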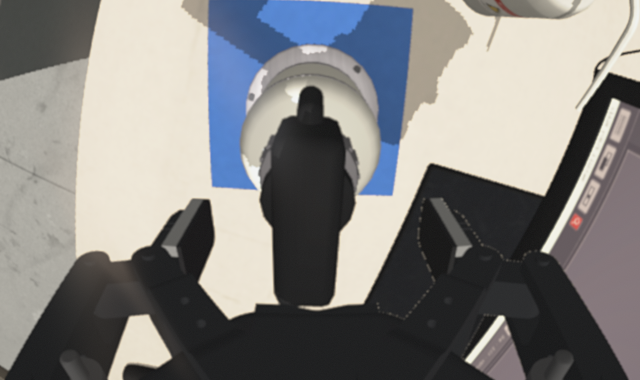

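The stop is confirmed at 1.1 N m. On release the head sprang up: its tail is larger and lower in the picture, at row 303. Both grips put the axis at (0.5377, -0.0032). I'll lift, centre over it and shut the jaws.

```bash
python3 -m handwheel '[[0,0,0,0,0,-0.1,1],[0,0,0,0,0,-0.1,1],[0,0,0,0.0045,-0.0104,0,1],[0,0,0,0,0,0,0],[0,0,0,0,0,0,0],[0,0,0,0,0,0,0],[0,0,0,0,0,0,0],[0,0,0,0,0,0,0]]'
python3 -m handwheel '[[0,0,0,0,0,0,0],[0,0,0,0,0,0,0],[0,0,0,0,0,0,0],[0,0,0,0,0,0.015,0],[0,0,0,0,0,0.015,0],[0,0,0,0,0,0,0],[0,0,0,0,0,0,0],[0,0,0,0,0,0,0]]'
python3 - <<'E'
from h import *
o=ctrl.get_obs();print(o["eef_pos"],o["eef_rot"],o["wrist_force"])
E
```

```text
time_s: 9.1
eef_pos: [0.5375, -0.0031, 0.2356]
eef_rot: [-0.001, 0.582, 0.813, -0.0]
wrist_force: [0.7, -0.6, -0.8]
opening: 0.143
grasp_force: 0.0
time_s: 9.9
eef_pos: [0.5378, -0.0031, 0.2274]
eef_rot: [0.0, 0.582, 0.813, 0.0]
wrist_force: [0.2, 0.3, -0.7]
opening: 0.002
grasp_force: 0.0
[ 0.5378 -0.0031  0.2274] [0.0001 0.5824 0.8129 0.    ] [ 0.2006  0.3443 -0.7197]
```

```bash
python3 -m handwheel '[[0,0,0,0,0,0.016,0],[0,0,0,0,0,0.015,0],[0,0,0,0,0,0.015,0],[0,0,0,0,0,0.015,0],[0,0,0,0,0,0.014,0],[0,0,0,0,0,0,0],[0,0,0,0,0,0,0],[0,0,0,0,0,0,0]]'
python3 -m handwheel '[[0,0,0,0,0,0.005,0],[0,0,0,0,0,0.005,0],[0,0,0,0,0,0.005,0],[0,0,0,0,0,0,0],[0,0,0,0,0,0,0],[0,0,0,0,0,0,0],[0,0,0,0,0,0,0],[0,0,0,0,0,0,0]]'
```

```text
time_s: 10.7
eef_pos: [0.5378, -0.0031, 0.2052]
eef_rot: [0.0, 0.582, 0.813, 0.0]
wrist_force: [-2.0, -0.4, 6.1]
opening: -0.004
grasp_force: 2.7
time_s: 11.5
eef_pos: [0.5379, -0.0031, 0.2012]
eef_rot: [0.0, 0.582, 0.813, 0.0]
wrist_force: [-2.2, 0.8, 7.6]
opening: -0.001
grasp_force: 3.7
```

The force is 7.6 N at TCP z = 0.2012, so the head is close to its stop. I'll go slightly further to land firmly.

```bash
python3 -m handwheel '[[0,0,0,0,0,0.004,0],[0,0,0,0,0,0.004,0],[0,0,0,0,0,0.002,0],[0,0,0,0,0,0,0],[0,0,0,0,0,0,0],[0,0,0,0,0,0,0],[0,0,0,0,0,0,0],[0,0,0,0,0,0,0]]'
```

```text
time_s: 12.3
eef_pos: [0.5382, -0.0032, 0.201]
eef_rot: [0.001, 0.582, 0.813, 0.0]
wrist_force: [-10.7, 2.3, 25.9]
opening: 0.004
grasp_force: 12.7
```

The force jumped to 26 N with no further travel, so the head is on its stop. Now lift clear and check.

```bash
python3 -m handwheel '[[0,0,0,0,0,-0.02,0],[0,0,0,0,0,-0.03,0],[0,0,0,0,0,-0.05,0],[0,0,0,0,0,-0.1,0],[0,0,0,0,0,-0.15,0],[0,0,0,0,0,-0.1,0],[0,0,0,0,0,0,0],[0,0,0,0,0,0,0]]'
python3 - <<'E'
from h import *
m=ctrl.camera_model("wrist");K,T=m["camera_matrix"],m["cam_to_world"]
o=ctrl.get_obs();print(o["eef_pos"],o["wrist_force"])
w=ctrl.camera("wrist");s=ctrl.camera("scene")
cv2.imwrite("pics/f.png",np.hstack([cv2.resize(s[200:340,310:510],(400,280)),cv2.resize(w,(400,280))]))
k=(w.max(2)<60).astype(np.uint8)
n,l,st,c=cv2.connectedComponentsWithStats(k)
for i in range(1,n):
    if 500<st[i,4]<8000: print(st[i],c[i])
E
```

```text
time_s: 13.1
eef_pos: [0.5379, -0.0032, 0.3326]
eef_rot: [0.001, 0.582, 0.813, 0.0]
wrist_force: [-0.2, 0.1, -1.3]
opening: 0.001
grasp_force: 0.0
[ 0.5379 -0.0032  0.3326] [-0.2015  0.1075 -1.3499]
[ 294  154   45  106 2429] [317.3244 202.1396]
[ 578  402   62   78 1976] [616.7024 450.7232]
```

View pics/f.png

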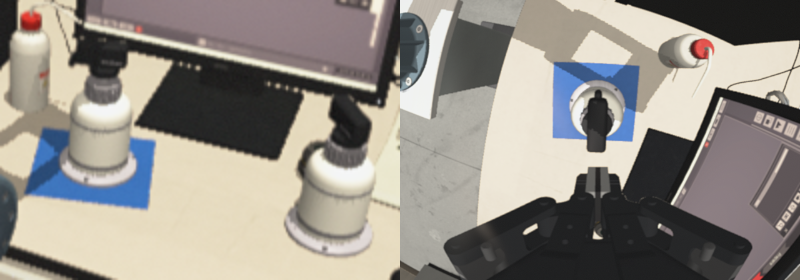

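In the scene crop, the matted pump's head at about (100,55) has turned and stands clear above its collar. The other pump at (345,115) is untouched, and the gripper touches nothing.

```bash
python3 -c "
from bench import ctrl
print(ctrl.hand_in())"
```

```text
the job is handed in; nothing more can be done
None
```

The job is handed in: the mat pump had a right-hand thread, so I unscrewed its head anticlockwise to its stop, let it spring up, pressed it to its stop and let it rise again; the other pump and loose items were left alone.

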